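# Dispense one brass medal blank and slide it into the V-stop

### The job

Press the dispenser's red plunger fully home once so that a single brass blank slides out of the magazine, and let the plunger spring back out. Then, with the gripper's fingertips on the blank's edge, push the blank across the plate into the V-stop until it rests against both faces of the V, and leave it there. The blank is only pushed, never picked up, no second blank may come out, and the things standing around stay where they are.

Things in the scene. Friction and masses are not known exactly. Their poses are not given: they have to be found in the camera images.
- feeder: blank dispenser, screwed to the bench; only its plunger moves. Origin: on the bench, straight below the magazine's centre; +x = push and exit direction, z up. Base plate 8 mm thick, x -115 to 105 mm, y -50 to 150 mm. The plunger's bearing behind the magazine rises 50 mm above the bench and reaches x = -115 mm. A rail 7 mm above the plate crosses its end at x = 97 to 101 mm
- magazine_top (a point): centre of the open top of the magazine, 52 mm above the bench, over the dispenser's origin. The magazine is a blue box 44 x 46 mm with a clear front gate; it holds five stacked brass blanks. The lowest leaves through a low slot on the dispenser's +x side
- plunger (a joint): plunger travel along the dispenser's +x (m): 0 = out, at rest; 0.048 = fully home. Spring return: 2 N at first, 7 N fully home, and 1 N more per 50 mm/s, then a hard stop; comes out by itself. Fully home it has pushed the lowest blank out, its centre about 46 mm in +x of the magazine's centre (more if pushed fast). On return the stack drops 5 mm: a second press would eject a second blank
- plunger_face (a point): centre of the outer flat face of the red button on the plunger rod: an upright disc 32 mm wide, 12 mm thick, centre 34 mm above the bench. The face looks along the dispenser's -x, 177 mm behind its origin at rest, moves with the plunger and is pressed level along +x. Pressed home it is still 14 mm clear of the bearing
- blank_0: the lowest blank in the magazine, the one that is dispensed: a flat brass disc 32 mm across, 5 mm thick, about 34 g; origin at the centre of its underside, z up. It slides easily on the plate
- vstop: dark steel V-stop clamped on the plate beside the exit: two walls 40 mm long, 8 thick, 9 high, meeting at 90 degrees; behind them a tail with a brass screw 15 mm high. Origin: on the plate's top, 8 mm above the bench, where a seated blank's centre is. The V opens to its own -x; a blank is pushed in along +x. Corner at x = 23 mm, walls end at x = -5 mm, y = +-28 to 33 mm
- vstop_seat (a point): the point on the plate's top under the centre of a blank seated against both faces of the V (same point and axes as the V-stop's origin). A seated blank stands clear of the walls on the open side, so its rear edge, 16 mm from this point, can be reached
- blank_1: the second blank of the stack in the magazine, same as blank_0; stays in the magazine (moves down 5 mm when one is dispensed); origin at the centre of its underside
- blank_2: the third blank of the stack in the magazine, same as blank_0; stays in the magazine (moves down 5 mm when one is dispensed); origin at the centre of its underside
- blank_3: the fourth blank of the stack in the magazine, same as blank_0; stays in the magazine (moves down 5 mm when one is dispensed); origin at the centre of its underside
- blank_4: the top blank of the stack in the magazine, same as blank_0; stays in the magazine (moves down 5 mm when one is dispensed); origin at the centre of its underside
- jar: bystander, loose: a screw-top glass jar with a yellow cap (58 mm wide, 75 high); origin at the centre of its underside
- doming_punch: bystander, loose: a small steel doming punch standing upright (20 mm wide, 66 high); origin at the centre of its underside
- felt_wheel: bystander, loose: a felt polishing wheel lying on the bench with its thin mandrel sticking up (26 mm wide, 46 high); origin at the centre of its underside
- burner: bystander, loose: a glass spirit burner with a steel collar and brass wick holder (72 mm wide, 76 high); origin at the centre of its underside
- bowl: bystander, loose: a white ceramic bowl (80 mm wide, 34 high); origin at the centre of its underside
- burnisher: bystander, loose: a burnisher lying flat: wooden pear handle and short steel blade (120 mm long, 22 high; origin near the ferrule, blade to its own +x)
- finger_ring: bystander, loose: a plain gold ring (23 mm wide, 7 high) lying on the dispenser's base plate, to the side of the magazine; origin 8 mm above the bench

How it is judged (in metres and radians):
On the way, in this order (a step that is already met when the one before it is completed fails the run):
1. the plunger is pressed fully home (within 4 mm) and the lowest blank is out of the magazine (value of joint plunger above 0.044 m and x of blank_0 in the frame of feeder above 0.036 m), for 0.05 s.
2. the plunger has sprung back out (within 4 mm) (value of joint plunger below 0.004 m), for 0.2 s.
At the end, for the whole second after the job is handed in: The dispensed blank lies flat and at rest on the plate in the V-stop, its centre within 4 mm of the fully seated position; the plunger is back out (within 4 mm of rest); the other four blanks are still in the magazine; no bystander has moved by more than 15 mm (horizontal distance between blank_0 and vstop_seat below 0.004 m and z of blank_0 in the frame of vstop_seat below 0.002 m and angle between blank_0's own z axis and vertical below 0.1 rad and linear speed of blank_0 below 0.01 m/s and value of joint plunger below 0.004 m and distance of each of blank_1, blank_2, blank_3, blank_4, jar, doming_punch, felt_wheel, burner, bowl, burnisher, finger_ring from where it was at the start of the episode below 0.015 m); the robot touches nothing.
It fails at once if a second blank leaves the magazine, or blanks are taken out of it (distance of any of blank_1, blank_2, blank_3, blank_4 from where it was at the start of the episode above 0.015 m).
It fails at once if the blank is lifted off the plate or turned up on edge (z of blank_0 in the frame of feeder above 0.014 m or angle between blank_0's own z axis and vertical above 0.35 rad).
It fails at once if the blank is pushed off the plate (z of blank_0 in the frame of feeder below 0.005 m).
It fails at once if a bystander is shifted by more than 15 mm or lifted (distance of any of jar, doming_punch, felt_wheel, burner, bowl, burnisher, finger_ring from where it was at the start of the episode above 0.015 m).
It also fails if it takes over 45 s, if anything falls off the work surface, if the arm or the gripper's body presses on something with over 40 N, if the wrist force passes 120 N, or if a joint passes its speed limit or range.

### The arm

A 7-joint arm with a two-finger parallel gripper is mounted at the origin on the work surface. World frame = base frame: x ahead of the robot, y to its left, z up, the work surface at z = 0. Lengths are in mm, angles in rad, forces in N, time in s.
With the tool pointing down it reaches from about 400 to 875 mm from the base axis. Payload 19.3 kg.
Tool frame: the origin (TCP) lies midway between the tips of the shut fingers; the grasp point (between the pads) lies 19 mm behind it; z points along the fingers, y is the line along which they close (so a half turn about z gives the same grasp; the last joint's range is limited). The gripper opens to 85 mm and grips with 20 to 120 N. Pads are 22 mm wide; open, the fingers measure 114 mm over their backs; the gripper's body (76 mm by 85 mm) begins 54 mm behind the grasp point. The pads swing forward as they close: fully open they stand 13 mm farther back than shut.
Start: joints at [1.155, 0.521, -0.036, 1.599, 0.021, 1.021, -0.113], TCP at [211.815, -588.004, 231.291] pointing down, gripper open.
Joint ranges: [-2.91, 2.91], [-0.3, 2.13], [-1.5, 1.42], [0.17, 2.43], [-1.26, 4.41], [0.16, 1.93], [-2.52, 2.52]. Speed limits (rad/s): [1.89, 1.89, 2.39, 2.39, 3.01, 3.01, 3.01].

### API

Orientations are given as [roll, pitch, yaw] about the fixed x, y, z axes, in that order (R = Rz(yaw) Ry(pitch) Rx(roll)).
In Python, from cell import bot gives the robot as it stands.
- The arm moves only by the tool arm_command, never from a script. Its argument "rows" is a list of rows, each an object of numbers: "ax", "ay", "az": the turn, a rotation vector about the world's x, y, z normalised to -1 to 1, where 1 is 2 rad; "tx", "ty", "tz": the shift along the world's x, y, z normalised to -1 to 1, where 1 is 300 mm; "fingers": the closure, from -1 (fully open) to 1 (shut), so that 0 is half open. In form: [{"ax": .., "ay": .., "az": .., "tx": .., "ty": .., "tz": .., "fingers": ..}, ...]. A call has 1 to 12 rows; each row is the pose to reach, as a shift and turn from the pose commanded when the call began; what a row does not reach only later rows make up. A row lasts 1/10 s, in which the tool goes at most 50 mm and 8.59 degrees, less where a joint would pass 70% of its speed; a pose out of reach is approached as far as the arm can. A call with a number of a shift or a turn outside -1 to 1 is refused whole. A call with a gripper value outside its range is refused whole. The fingers move at their own pace and stop on an object; "grip_force" is the grip in N (left out, the last holds). Time passes only in rows, so rows that repeat a pose let the fingers close. It gives the time, the measured TCP pose, the force, the opening and the grip force at its end, in the units of the state.
- bot.get_obs(): the state, without advancing time (a new reading comes with each control period).
- bot.get_image(name): name is "scene" or "top" or "wrist"; returns (picture, depth): 400x640x3 uint8, red, green, blue; 400x640 float32, mm along the optical axis (not along the pixel's ray), 0 where there is no reading.
- bot.calibration(name): a dict with "intrinsics" (3x3 intrinsics, pixels), "R" (3x3) and "t" (3): a world point X has camera coordinates R X + t. Camera axes: x right, y down, z forward; pixel columns grow to the right and rows downward; lengths in mm; the calibration is good to about 2 mm. A picture is of the moment at which its call begins: read the wrist's pose just before it. calibration takes no time and is no camera call; for the wrist camera it gives the pose at the moment of the call.
- bot.sign_off(): hands the job in; it is judged then, once.
The state is a dict: "clock": time; "joints": joint angles; "dq": joint speeds; "tau": joint torques, N m; "eef_pos": TCP position; "ee_rot": TCP orientation; "contact_force": force on the tool from outside, world axes, zero at the start; "torque": the same for the moment, N m; "finger_gap": finger opening in mm; "gripper_force": force on a finger pad.
Only numpy, scipy, OpenCV 4.12 (cv2) and the standard library are available. Lean on these libraries where they do the work, as an engineer would, in place of code of your own. Each camera call takes 0.05 s, during which the arm holds its last target. There are 200 camera calls.

## Working session

There is one attempt and no reset: what is moved stays moved. The work goes in short steps, Python scripts to look and compute and a tool call to move; the robot and the scene stay as the last step left them, time stands still between calls to the robot, and variables do not carry over. Pictures are saved under pics/ and viewed, at most 10 in all, crops included, and the job is handed in when it is done.

Besides the shell and the picture viewer there is one more tool, called after "Call:" as name([rows], argument=value, ...), one row to a line, values as JSON. arm_command: Moves the arm, as the interface text tells. Its arguments: {"type":"object","properties":{"rows":{"type":"array"},"grip_force":{"type":"number"}},"required":["rows"]}

```bash
mkdir -p pics; ls
python3 - <<'E'
from cell import bot
import cv2,numpy as np
for n in("scene","top"):
    p,d=bot.get_image(n); cv2.imwrite(f"pics/{n}0.png",p[:,:,::-1]); np.savez(f"{n}0.npz",p=p,d=d,**bot.calibration(n))
    c=bot.calibration(n);print(n,c["intrinsics"].tolist(),(-c["R"].T@c["t"]).round(),c["R"].round(3).tolist())
o=bot.get_obs();print(o)
E
```

```text
pics
scene [[429.9059094915744, 0.0, 312.15769730837104], [0.0, 429.9059094915744, 199.921592770678], [0.0, 0.0, 1.0]] [1128. -281.  640.] [[0.484, 0.875, -0.005], [0.592, -0.331, -0.735], [-0.645, 0.353, -0.678]]
top [[410.9909162253871, 0.0, 320.57292239627446], [0.0, 410.9909162253871, 199.69143271025843], [0.0, 0.0, 1.0]] [507.  61. 723.] [[0.004, -1.0, 0.021], [-0.991, -0.007, -0.132], [0.132, -0.02, -0.991]]
{'clock': 0.1, 'joints': array([ 1.15480694,  0.52196697, -0.03630926,  1.5999588 ,  0.02119014,
        1.02108291, -0.11279869]), 'dq': array([-0.0015212 , -0.00237202, -0.00022951,  0.00022675,  0.00070083,
       -0.0015862 , -0.00018409]), 'tau': array([ 6.98355987e-03, -9.28481054e+01,  1.98537380e+00, -3.70533800e+01,
        1.81990763e-02,  5.31634694e-03, -9.85140400e-05]), 'eef_pos': array([ 211.69468496, -587.73324078,  230.77286151]), 'ee_rot': array([-3.14056377e+00,  7.24582357e-05,  3.45758990e-01]), 'contact_force': array([ 0.56496727,  0.50218316, -1.10419997]), 'torque': array([-0.01860788,  0.03420751, -0.00680425]), 'gripper_force': 0.0, 'finger_gap': 85.24191174247647}
```

View pics/top0.png

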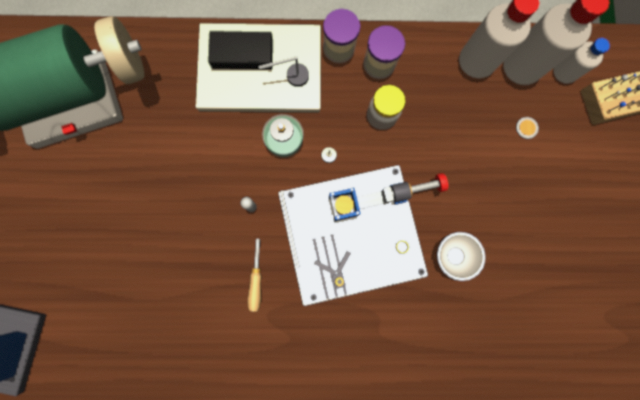

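View pics/scene0.png

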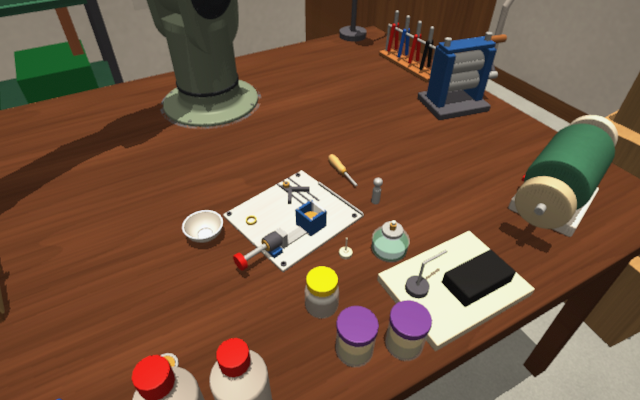

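The top view shows the magazine at (344,205), the red button at (443,183), and the V-stop at about (335,270), opening upward in the image. The ring is at (402,247), the bowl at (460,256), the plate's corners at about (280,191), (400,166), (427,275) and (303,305), and the rail on the left edge.

```bash
cat > h.py <<'E'
import numpy as np,cv2
def ray(c,uv,z):
    uv=np.atleast_2d(np.float64(uv)); K,R,t=c["intrinsics"],c["R"],c["t"]
    o=-R.T@t; d=np.c_[uv,np.ones(len(uv))]@np.linalg.inv(K).T@R
    return o+d*((z-o[2])/d[:,2])[:,None]
def proj(c,X):
    p=np.atleast_2d(X)@c["R"].T+c["t"]; q=p@c["intrinsics"].T; return q[:,:2]/q[:,2:]
def cen(m,box=None):
    k=np.zeros_like(m,bool)
    if box: a,b,e,f=box;k[b:f,a:e]=1;m=m&k
    y,x=np.nonzero(m);return np.array([x.mean(),y.mean()]),len(x)
E
python3 - <<'E'
from h import *
c=np.load("top0.npz");p=c["p"];d=c["d"]
h=cv2.cvtColor(p,cv2.COLOR_RGB2HSV)
k=((h[...,1]<50)&(h[...,2]>150)).astype(np.uint8);b=np.zeros_like(k);b[160:310,270:432]=1
k=cv2.morphologyEx(k*b,cv2.MORPH_CLOSE,np.ones((9,9)))
cs,_=cv2.findContours(k,0,2);q=max(cs,key=cv2.contourArea)
hull=cv2.convexHull(q)[:,0]
W=ray(c,hull,8)[:,:2].astype(np.float32)
r=cv2.minAreaRect(W);print(r,cv2.boxPoints(r).round(1).tolist())
B=cv2.boxPoints(r)
# feeder axes
# x axis: toward world +y side
e=[B[(i+1)%4]-B[i] for i in range(4)]
ex=max([v/np.linalg.norm(v) for v in e],key=lambda v:v[1]); ey=np.array([-ex[1],ex[0]])
ctr=np.array(r[0]);O=ctr-ex*(-5)-ey*50
print("ex",ex,np.arctan2(ex[1],ex[0]),"O",O)
red=(p[...,0]>150)&(p[...,1]<60)&(p[...,2]<60)
uv,n=cen(red,(425,165,460,200));print("red",uv,n,ray(c,uv,34),"pred face",O-177*ex)
blue=(h[...,0]>100)&(h[...,0]<125)&(h[...,1]>120)&(h[...,2]>50)
uv,n=cen(blue,(320,180,370,230));print("mag",uv,n,ray(c,uv,52))
for nm,uv,z in [("ring",(402,247),10),("bowl",(460,256),34),("felt",(329,155),20)]:
    w=ray(c,uv,z)[0,:2];print(nm,w,ex@(w-O),ey@(w-O))
cv2.imwrite("pics/crop1.png",cv2.resize(p[160:310,270:470,::-1],(800,600),interpolation=cv2.INTER_CUBIC))
E
```

```text
((544.4278564453125, -8.75897216796875), (201.41590881347656, 221.3079376220703), 13.203712463378906) [[421.1000061035156, 76.0], [471.70001220703125, -139.5], [667.7000122070312, -93.5], [617.2000122070312, 122.0]]
ex [-0.2284139   0.97356415] 1.8012446 O [591.96399438   7.52954292]
red [443.51648352 181.37362637] 91 [[ 632.55628207 -163.56835153   34.        ]] pred face [ 632.39325464 -164.79131889]
mag [348.22485207 202.92899408] 169 [[591.97306581   1.58223161  52.        ]]
ring [521.04941551 -94.97754207] -83.59934770287747 92.45393408265546
bowl [ 506.08891919 -186.81112875] -169.58805003594105 127.99500413880098
felt [680.36908225  32.08182239] 3.710268602742916 -91.67610582257574
```

View pics/crop1.png

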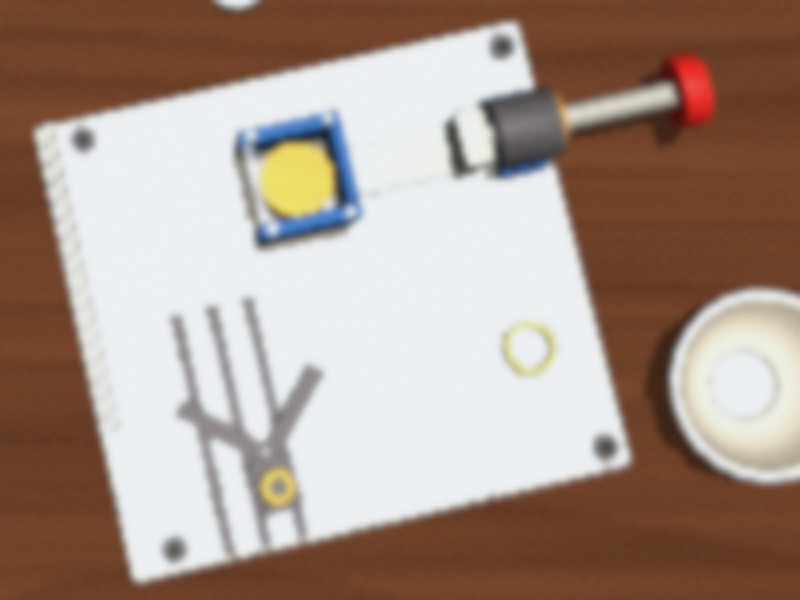

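Run:
```python
from h import *
c=np.load("top0.npz");O=np.array([592,7.5]);ex=np.array([-.2284,.9736]);ey=np.array([-ex[1],ex[0]])
f=lambda x,y:np.array([270+x/4,160+y/4])
L=ray(c,f(183,410),17)[0,:2];R=ray(c,f(318,370),17)[0,:2];S=ray(c,f(279,487),23)[0,:2]
J=ray(c,f(266,440),17)[0,:2]
for n,w in zip("LRSJ",(L,R,S,J)):print(n,w.round(1),(ex@(w-O)).round(1),(ey@(w-O)).round(1))
m=(L+R)/2;v=(R-L)/np.linalg.norm(R-L);d=np.array([v[1],-v[0]]);d*=np.sign(d@(S-m))
print("len",np.linalg.norm(R-L),"d",d,np.arctan2(d[1],d[0]),"seat",m+2*d, (S-m)/np.linalg.norm(S-m))
s=m+2*d;print("seat feeder",ex@(s-O),ey@(s-O), "dir in feeder deg",np.degrees(np.arctan2(ey@d,ex@d)))
print("start",O-207*ex)
```

```text
L [494.1  54.2] 67.8 84.7
R [511.2  -3.3] 7.9 81.2
S [462.5  13.9] 35.8 124.6
J [481.7  18.9] 36.3 104.8
len 59.95709507294615 d [-0.95853054 -0.28498984] -2.8525968221374027 seat [500.71528043  24.86999875] [-0.96079105 -0.27727344]
seat feeder 37.76086073584455 84.90749525873792 dir in feeder deg 93.35577698086327
start [ 639.2788 -194.0352]
```

Call:
arm_command([
  {"tx":0.7,"ty":0.65,"tz":0,"az":-0.058,"fingers":1},
  {"tx":0.7,"ty":0.65,"tz":0,"az":-0.058,"fingers":1},
  {"tx":0.7,"ty":0.65,"tz":0,"az":-0.058,"fingers":1},
  {"tx":0.7,"ty":0.65,"tz":0,"az":-0.058,"fingers":1},
  {"tx":0.7,"ty":0.65,"tz":0,"az":-0.058,"fingers":1},
  {"tx":0.7,"ty":0.65,"tz":0,"az":-0.058,"fingers":1},
  {"tx":0.7,"ty":0.65,"tz":0,"az":-0.058,"fingers":1},
  {"tx":0.7,"ty":0.65,"tz":0,"az":-0.058,"fingers":1},
])

```text
schema error: expected keys ax, ay, az, tx, ty, tz, fingers
```

Call:
arm_command([
  {"ax":0,"ay":0,"tx":0.7,"ty":0.65,"tz":0,"az":-0.058,"fingers":1},
  {"ax":0,"ay":0,"tx":0.7,"ty":0.65,"tz":0,"az":-0.058,"fingers":1},
  {"ax":0,"ay":0,"tx":0.7,"ty":0.65,"tz":0,"az":-0.058,"fingers":1},
  {"ax":0,"ay":0,"tx":0.7,"ty":0.65,"tz":0,"az":-0.058,"fingers":1},
  {"ax":0,"ay":0,"tx":0.7,"ty":0.65,"tz":0,"az":-0.058,"fingers":1},
  {"ax":0,"ay":0,"tx":0.7,"ty":0.65,"tz":0,"az":-0.058,"fingers":1},
  {"ax":0,"ay":0,"tx":0.7,"ty":0.65,"tz":0,"az":-0.058,"fingers":1},
  {"ax":0,"ay":0,"tx":0.7,"ty":0.65,"tz":0,"az":-0.058,"fingers":1},
  {"ax":0,"ay":0,"tx":0.7,"ty":0.65,"tz":0,"az":-0.058,"fingers":1},
])

```text
clock: 1.0
eef_pos: [420.9, -393.8, 231.1]
ee_rot: [-3.142, 0.001, 0.228]
contact_force: [0.2, -0.2, -0.0]
finger_gap: -0.2
gripper_force: 0.0
```

Call:
arm_command([
  {"ax":0,"ay":0,"az":0,"tx":0.727,"ty":0.666,"tz":-0.3,"fingers":1},
  {"ax":0,"ay":0,"az":0,"tx":0.727,"ty":0.666,"tz":-0.3,"fingers":1},
  {"ax":0,"ay":0,"az":0,"tx":0.727,"ty":0.666,"tz":-0.3,"fingers":1},
  {"ax":0,"ay":0,"az":0,"tx":0.727,"ty":0.666,"tz":-0.3,"fingers":1},
  {"ax":0,"ay":0,"az":0,"tx":0.727,"ty":0.666,"tz":-0.3,"fingers":1},
  {"ax":0,"ay":0,"az":0,"tx":0.727,"ty":0.666,"tz":-0.3,"fingers":1},
  {"ax":0,"ay":0,"az":0,"tx":0.727,"ty":0.666,"tz":-0.3,"fingers":1},
  {"ax":0,"ay":0,"az":0,"tx":0.727,"ty":0.666,"tz":-0.3,"fingers":1},
  {"ax":0,"ay":0,"az":0,"tx":0.727,"ty":0.666,"tz":-0.3,"fingers":1},
])

```text
clock: 1.9
eef_pos: [638.8, -195.4, 141.4]
ee_rot: [3.141, 0.001, 0.228]
contact_force: [0.1, -1.2, -0.1]
finger_gap: 0.2
gripper_force: 0.0
```

Run:
```python
from cell import bot
from h import *
p,d=bot.get_image("wrist");c=bot.calibration("wrist");np.savez("w1.npz",p=p,d=d,**c)
cv2.imwrite("pics/w1.png",p[:,:,::-1])
print(-c["R"].T@c["t"],bot.get_obs()["eef_pos"])
red=(p[...,0]>150)&(p[...,1]<60)&(p[...,2]<60)
uv,n=cen(red);print(uv,n,d[red].mean(),ray(c,uv,34))
```

```text
[ 710.70436919 -177.95916565  285.7687568 ] [ 638.81994218 -195.71205263  141.71964945]
[272.675 197.925] 40 245.12834 [[ 625.93705075 -157.21735425   34.        ]]
```

View pics/w1.png

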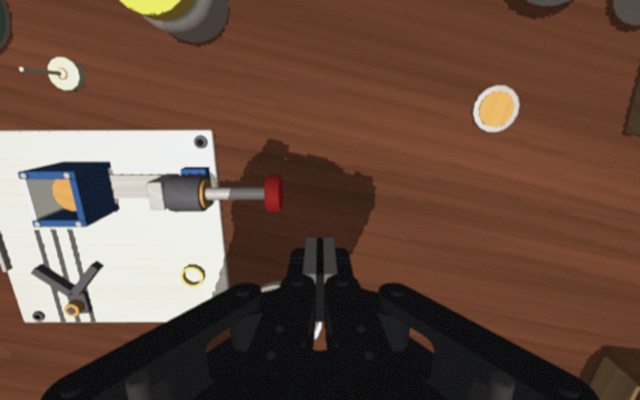

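The wrist view shows the red button at (273,193) and the shut fingers at (320,245), in line behind it. The button agrees with the prediction to about 2 mm, so I go down and make contact.

Call:
arm_command([
  {"ax":0,"ay":0,"az":0,"tx":0,"ty":0,"tz":-0.16,"fingers":1},
  {"ax":0,"ay":0,"az":0,"tx":0,"ty":0,"tz":-0.3,"fingers":1},
  {"ax":0,"ay":0,"az":0,"tx":0,"ty":0,"tz":-0.395,"fingers":1},
  {"ax":0,"ay":0,"az":0,"tx":0,"ty":0,"tz":-0.395,"fingers":1},
  {"ax":0,"ay":0,"az":0,"tx":-0.0076,"ty":0.0325,"tz":-0.395,"fingers":1},
  {"ax":0,"ay":0,"az":0,"tx":-0.0114,"ty":0.0487,"tz":-0.395,"fingers":1},
  {"ax":0,"ay":0,"az":0,"tx":-0.0152,"ty":0.0649,"tz":-0.395,"fingers":1},
  {"ax":0,"ay":0,"az":0,"tx":-0.019,"ty":0.0811,"tz":-0.395,"fingers":1},
  {"ax":0,"ay":0,"az":0,"tx":-0.019,"ty":0.0811,"tz":-0.395,"fingers":1},
])

```text
clock: 2.85
eef_pos: [634.8, -168.4, 23.9]
ee_rot: [3.141, -0.002, 0.23]
contact_force: [1.6, -2.7, 2.2]
finger_gap: 0.1
gripper_force: 1.3
```

Call:
arm_command([
  {"ax":0,"ay":0,"az":0,"tx":-0.0038,"ty":0.0162,"tz":0,"fingers":1},
  {"ax":0,"ay":0,"az":0,"tx":-0.0076,"ty":0.0325,"tz":0,"fingers":1},
  {"ax":0,"ay":0,"az":0,"tx":-0.0114,"ty":0.0487,"tz":0,"fingers":1},
  {"ax":0,"ay":0,"az":0,"tx":-0.0152,"ty":0.0649,"tz":0,"fingers":1},
  {"ax":0,"ay":0,"az":0,"tx":-0.019,"ty":0.0811,"tz":0,"fingers":1},
  {"ax":0,"ay":0,"az":0,"tx":-0.0228,"ty":0.0974,"tz":0,"fingers":1},
  {"ax":0,"ay":0,"az":0,"tx":-0.0259,"ty":0.1103,"tz":0,"fingers":1},
  {"ax":0,"ay":0,"az":0,"tx":-0.0259,"ty":0.1103,"tz":0,"fingers":1},
])

```text
clock: 3.65
eef_pos: [626.9, -136.1, 23.4]
ee_rot: [3.141, -0.001, 0.23]
contact_force: [1.8, -6.0, 4.9]
finger_gap: -0.4
gripper_force: 3.0
```

Call:
arm_command([
  {"ax":0,"ay":0,"az":0,"tx":-0.0019,"ty":0.0081,"tz":0,"fingers":1},
  {"ax":0,"ay":0,"az":0,"tx":-0.0038,"ty":0.0162,"tz":0,"fingers":1},
  {"ax":0,"ay":0,"az":0,"tx":-0.0038,"ty":0.0162,"tz":0,"fingers":1},
])

```text
clock: 3.95
eef_pos: [625.9, -131.6, 23.3]
ee_rot: [3.14, -0.001, 0.229]
contact_force: [3.5, -5.5, 5.5]
finger_gap: 0.0
gripper_force: 3.3
```

Call:
arm_command([
  {"ax":0,"ay":0,"az":0,"tx":-0.0015,"ty":0.0065,"tz":0,"fingers":1},
  {"ax":0,"ay":0,"az":0,"tx":-0.003,"ty":0.013,"tz":0,"fingers":1},
  {"ax":0,"ay":0,"az":0,"tx":-0.003,"ty":0.013,"tz":0,"fingers":1},
])

```text
clock: 4.25
eef_pos: [625.4, -130.0, 23.5]
ee_rot: [3.138, -0.002, 0.228]
contact_force: [7.1, -15.5, 1.6]
finger_gap: -0.3
gripper_force: 8.4
```

Run:
```python
from cell import bot
from h import *
p,d=bot.get_image("top")
h=cv2.cvtColor(p,cv2.COLOR_RGB2HSV);br=(h[...,0]>15)&(h[...,0]<32)&(h[...,1]>110)&(h[...,2]>120)
c=bot.calibration("top")
uv,n=cen(br,(285,185,334,245));print(uv,n,ray(c,uv,13))
cv2.imwrite("pics/t2.png",cv2.resize(p[150:310,260:460,::-1],(750,600)))
```

```text
[316.78606965 211.99004975] 201 [[580.6651499   52.84327992  13.        ]]
```

View pics/t2.png

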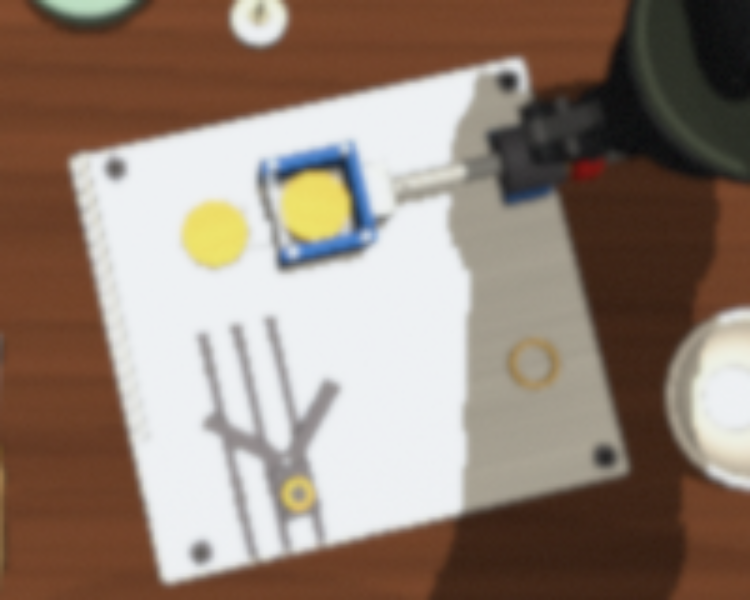

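The blank is out at (214,233) in the crop, about (46.7, 0.7) in the feeder frame, and the plunger is home. Now I back off.

Call:
arm_command([
  {"ax":0,"ay":0,"az":0,"tx":0.0076,"ty":-0.0325,"tz":0,"fingers":1},
  {"ax":0,"ay":0,"az":0,"tx":0.0152,"ty":-0.0649,"tz":0,"fingers":1},
  {"ax":0,"ay":0,"az":0,"tx":0.0228,"ty":-0.0974,"tz":0,"fingers":1},
  {"ax":0,"ay":0,"az":0,"tx":0.0304,"ty":-0.1298,"tz":0,"fingers":1},
  {"ax":0,"ay":0,"az":0,"tx":0.0381,"ty":-0.1623,"tz":0,"fingers":1},
  {"ax":0,"ay":0,"az":0,"tx":0.0457,"ty":-0.1947,"tz":0,"fingers":1},
  {"ax":0,"ay":0,"az":0,"tx":0.0571,"ty":-0.2434,"tz":0,"fingers":1},
  {"ax":0,"ay":0,"az":0,"tx":0.0571,"ty":-0.2434,"tz":0,"fingers":1},
  {"ax":0,"ay":0,"az":0,"tx":0.0571,"ty":-0.2434,"tz":0.16,"fingers":0.7},
  {"ax":0,"ay":0,"az":0,"tx":0.0571,"ty":-0.2434,"tz":0.32,"fingers":0.7},
  {"ax":0,"ay":0,"az":0,"tx":0.0571,"ty":-0.2434,"tz":0.45,"fingers":0.7},
])

```text
clock: 5.4
eef_pos: [641.7, -199.8, 160.3]
ee_rot: [3.141, -0.001, 0.23]
contact_force: [-0.2, 0.9, 0.8]
finger_gap: 13.0
gripper_force: 0.0
```

Call:
arm_command([
  {"ax":0,"ay":0,"az":0.04,"tx":-0.09,"ty":0.881,"tz":-0.1,"fingers":0.7},
  {"ax":0,"ay":0,"az":0.04,"tx":-0.09,"ty":0.881,"tz":-0.1,"fingers":0.7},
  {"ax":0,"ay":0,"az":0.04,"tx":-0.09,"ty":0.881,"tz":-0.1,"fingers":0.7},
  {"ax":0,"ay":0,"az":0.04,"tx":-0.09,"ty":0.881,"tz":-0.1,"fingers":0.7},
  {"ax":0,"ay":0,"az":0.04,"tx":-0.09,"ty":0.881,"tz":-0.1,"fingers":0.7},
  {"ax":0,"ay":0,"az":0.04,"tx":-0.09,"ty":0.881,"tz":-0.1,"fingers":0.7},
  {"ax":0,"ay":0,"az":0.04,"tx":-0.09,"ty":0.881,"tz":-0.1,"fingers":0.7},
  {"ax":0,"ay":0,"az":0.04,"tx":-0.09,"ty":0.881,"tz":-0.1,"fingers":0.7},
])

```text
clock: 6.2
eef_pos: [614.5, 63.8, 127.8]
ee_rot: [3.141, 0.0, 0.31]
contact_force: [0.6, 0.1, 0.7]
finger_gap: 12.6
gripper_force: 0.0
```

Run:
```python
from cell import bot
from h import *
c=bot.calibration("wrist");p,d=bot.get_image("wrist")
print(bot.get_obs()["eef_pos"])
h=cv2.cvtColor(p,cv2.COLOR_RGB2HSV);br=((h[...,0]>10)&(h[...,0]<32)&(h[...,1]>110)&(h[...,2]>110)).astype(np.uint8)
n,l,s,q=cv2.connectedComponentsWithStats(br)
for i in range(1,n):
    if s[i,4]>150: print(s[i],q[i],ray(c,q[i],13)[0])
np.savez("w3.npz",p=p,d=d,**c);cv2.imwrite("pics/w3.png",p[:,:,::-1])
```

```text
[614.73778938  62.90232393 127.89176514]
[ 561    1   79   99 6259] [603.2970123   51.52740054] [ 786.29312461 -108.18774111   13.        ]
[302 212  34  32 840] [318.64642857 227.73333333] [581.65750108  54.75485296  13.        ]
[359 232  34  25 704] [375.08238636 243.03125   ] [583.0282583    1.07918742  13.        ]
[167 288  24  25 242] [178.73966942 297.89669421] [470.75008096 161.28551524  13.        ]
```

View pics/w3.png

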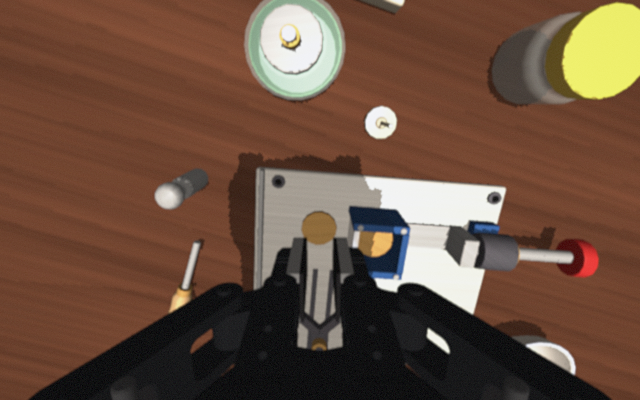

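The plunger is back out, with the red button at (577,258). The blank at (319,228), the V corner at (320,322) and the screw at (319,346) all lie on the tool's centreline. I go down behind the blank.

Call:
arm_command([
  {"ax":0,"ay":0,"az":0,"tx":0.005,"ty":0.003,"tz":-0.16,"fingers":0.7},
  {"ax":0,"ay":0,"az":0,"tx":0.005,"ty":0.003,"tz":-0.28,"fingers":0.7},
  {"ax":0,"ay":0,"az":0,"tx":0.005,"ty":0.003,"tz":-0.36,"fingers":0.7},
  {"ax":0,"ay":0,"az":0,"tx":0.005,"ty":0.003,"tz":-0.392,"fingers":0.7},
  {"ax":0,"ay":0,"az":0,"tx":0.005,"ty":0.003,"tz":-0.392,"fingers":0.7},
])

```text
clock: 6.75
eef_pos: [616.0, 63.6, 10.0]
ee_rot: [3.141, 0.001, 0.308]
contact_force: [-0.3, 0.3, 1.4]
finger_gap: 12.6
gripper_force: 0.0
```

Call:
arm_command([
  {"ax":0,"ay":0,"az":0,"tx":-0.023,"ty":-0.0079,"tz":0,"fingers":0.7},
  {"ax":0,"ay":0,"az":0,"tx":-0.046,"ty":-0.0158,"tz":0,"fingers":0.7},
  {"ax":0,"ay":0,"az":0,"tx":-0.069,"ty":-0.0237,"tz":0,"fingers":0.7},
  {"ax":0,"ay":0,"az":0,"tx":-0.092,"ty":-0.0316,"tz":0,"fingers":0.7},
  {"ax":0,"ay":0,"az":0,"tx":-0.115,"ty":-0.0395,"tz":0,"fingers":0.7},
  {"ax":0,"ay":0,"az":0,"tx":-0.138,"ty":-0.0474,"tz":0,"fingers":0.7},
  {"ax":0,"ay":0,"az":0,"tx":-0.161,"ty":-0.0553,"tz":0,"fingers":0.7},
  {"ax":0,"ay":0,"az":0,"tx":-0.184,"ty":-0.0632,"tz":0,"fingers":0.7},
  {"ax":0,"ay":0,"az":0,"tx":-0.207,"ty":-0.0711,"tz":0,"fingers":0.7},
  {"ax":0,"ay":0,"az":0,"tx":-0.23,"ty":-0.079,"tz":0,"fingers":0.7},
  {"ax":0,"ay":0,"az":0,"tx":-0.244,"ty":-0.084,"tz":0,"fingers":0.7},
  {"ax":0,"ay":0,"az":0,"tx":-0.25,"ty":-0.086,"tz":0,"fingers":0.7},
])

```text
clock: 7.95
eef_pos: [540.5, 38.7, 10.5]
ee_rot: [3.141, 0.0, 0.309]
contact_force: [1.8, -0.1, 3.2]
finger_gap: 12.7
gripper_force: 1.7
```

Run:
```python
from cell import bot
from h import *
c=bot.calibration("wrist");p,d=bot.get_image("wrist")
print(bot.get_obs()["eef_pos"])
cv2.imwrite("pics/w4.png",cv2.resize(p[150:350,200:440,::-1],(720,600)))
```

```text
[540.56224083  38.82764171  10.36041684]
```

View pics/w4.png

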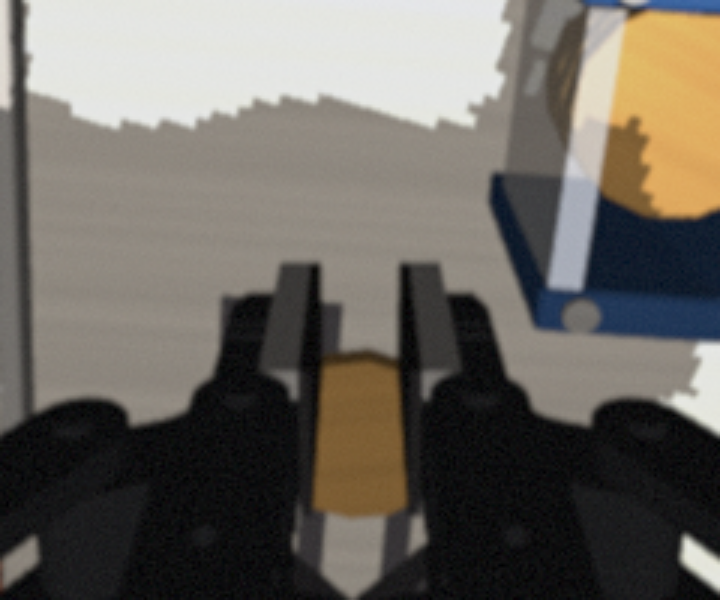

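The blank is centred in the finger cradle at crop (360,430), with the V mouth just ahead of it at the bottom of the crop. I keep pushing slowly.

Call:
arm_command([
  {"ax":0,"ay":0,"az":0,"tx":-0.0095,"ty":-0.0033,"tz":0,"fingers":0.7},
  {"ax":0,"ay":0,"az":0,"tx":-0.019,"ty":-0.0065,"tz":0,"fingers":0.7},
  {"ax":0,"ay":0,"az":0,"tx":-0.0285,"ty":-0.0098,"tz":0,"fingers":0.7},
  {"ax":0,"ay":0,"az":0,"tx":-0.038,"ty":-0.013,"tz":0,"fingers":0.7},
  {"ax":0,"ay":0,"az":0,"tx":-0.038,"ty":-0.013,"tz":0,"fingers":0.7},
])

```text
clock: 8.5
eef_pos: [529.2, 35.3, 10.1]
ee_rot: [-3.142, 0.0, 0.31]
contact_force: [0.8, -0.1, 1.2]
finger_gap: 12.9
gripper_force: 1.0
```

Call:
arm_command([
  {"ax":0,"ay":0,"az":0,"tx":-0.0063,"ty":-0.0022,"tz":0,"fingers":0.7},
  {"ax":0,"ay":0,"az":0,"tx":-0.0126,"ty":-0.0043,"tz":0,"fingers":0.7},
  {"ax":0,"ay":0,"az":0,"tx":-0.0126,"ty":-0.0043,"tz":0,"fingers":0.7},
])

```text
clock: 8.8
eef_pos: [525.9, 34.4, 10.2]
ee_rot: [-3.141, -0.001, 0.31]
contact_force: [1.3, 1.1, 1.9]
finger_gap: 12.9
gripper_force: 1.6
```

Call:
arm_command([
  {"ax":0,"ay":0,"az":0,"tx":-0.0063,"ty":-0.0022,"tz":0,"fingers":0.7},
  {"ax":0,"ay":0,"az":0,"tx":-0.0095,"ty":-0.0033,"tz":0,"fingers":0.7},
  {"ax":0,"ay":0,"az":0,"tx":-0.0095,"ty":-0.0033,"tz":0,"fingers":0.7},
])

```text
clock: 9.1
eef_pos: [524.5, 33.8, 10.7]
ee_rot: [3.142, -0.003, 0.31]
contact_force: [7.1, 4.0, 3.7]
finger_gap: 12.3
gripper_force: 4.5
```

Call:
arm_command([
  {"ax":0,"ay":0,"az":0,"tx":-0.005,"ty":-0.0017,"tz":0,"fingers":0.7},
  {"ax":0,"ay":0,"az":0,"tx":-0.005,"ty":-0.0017,"tz":0,"fingers":0.7},
])

```text
clock: 9.3
eef_pos: [523.3, 33.1, 11.1]
ee_rot: [3.141, -0.004, 0.31]
contact_force: [4.0, 1.0, 24.1]
finger_gap: 13.1
gripper_force: 13.3
```

Call:
arm_command([
  {"ax":0,"ay":0,"az":0,"tx":0.008,"ty":0.0027,"tz":0,"fingers":0.7},
  {"ax":0,"ay":0,"az":0,"tx":0.03,"ty":0.01,"tz":0,"fingers":0.7},
  {"ax":0,"ay":0,"az":0,"tx":0.07,"ty":0.024,"tz":0,"fingers":0.7},
  {"ax":0,"ay":0,"az":0,"tx":0.1,"ty":0.034,"tz":0,"fingers":0.7},
  {"ax":0,"ay":0,"az":0,"tx":0.1,"ty":0.034,"tz":0.16,"fingers":0.7},
  {"ax":0,"ay":0,"az":0,"tx":0.2,"ty":0.034,"tz":0.3,"fingers":0.7},
  {"ax":0,"ay":0,"az":0,"tx":0.3,"ty":0.034,"tz":0.4,"fingers":0.7},
  {"ax":0,"ay":0,"az":0,"tx":0.3,"ty":0.034,"tz":0.5,"fingers":0.7},
])

```text
clock: 10.1
eef_pos: [614.2, 42.7, 161.9]
ee_rot: [3.141, -0.002, 0.309]
contact_force: [-1.0, 0.1, -1.6]
finger_gap: 12.6
gripper_force: 0.0
```

Run:
```python
from cell import bot
from h import *
for n in("top","scene"):
    p,d=bot.get_image(n);c=bot.calibration(n);np.savez(n+"5.npz",p=p,d=d,**c)
    h=cv2.cvtColor(p,cv2.COLOR_RGB2HSV);br=((h[...,0]>12)&(h[...,0]<32)&(h[...,1]>90)&(h[...,2]>90)).astype(np.uint8)
    S=proj(c,[500.7,24.9,13])[0].astype(int);a,b=S-40
    N,l,s,q=cv2.connectedComponentsWithStats(br[b:b+80,a:a+80])
    for i in range(1,N):
        if s[i,4]>30: print(n,s[i],q[i]+[a,b],ray(c,q[i]+[a,b],13)[0])
    im=cv2.resize(p[b:b+80,a:a+80,::-1],(400,400),interpolation=cv2.INTER_CUBIC)
    out=im if n=="top" else np.hstack([out,im])
cv2.imwrite("pics/f5.png",out)
```

```text
scene [ 36  36  15  11 131] [298.96946565 195.04580153] [505.31799213  27.74085006  13.        ]
```

View pics/f5.png

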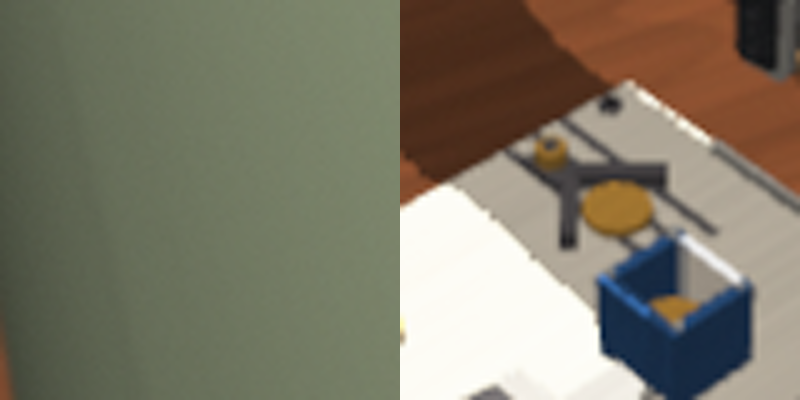

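The top camera is blocked by the arm. In the scene view the blank sits in the V, but I can't judge the contact, so I look with the wrist camera from above.

Call:
arm_command([
  {"ax":0,"ay":0,"az":0,"tx":-0.6,"ty":-0.13,"tz":0,"fingers":0.7},
  {"ax":0,"ay":0,"az":0,"tx":-0.6,"ty":-0.13,"tz":0,"fingers":0.7},
  {"ax":0,"ay":0,"az":0,"tx":-0.6,"ty":-0.13,"tz":0,"fingers":0.7},
  {"ax":0,"ay":0,"az":0,"tx":-0.6,"ty":-0.13,"tz":0,"fingers":0.7},
  {"ax":0,"ay":0,"az":0,"tx":-0.6,"ty":-0.13,"tz":0,"fingers":0.7},
  {"ax":0,"ay":0,"az":0,"tx":-0.6,"ty":-0.13,"tz":0,"fingers":0.7},
])

```text
clock: 10.8
eef_pos: [431.1, 3.7, 160.1]
ee_rot: [3.142, 0.0, 0.31]
contact_force: [0.6, -0.3, 0.3]
finger_gap: 13.0
gripper_force: 0.0
```

Run:
```python
from cell import bot
from h import *
c=bot.calibration("wrist");p,d=bot.get_image("wrist");np.savez("w6.npz",p=p,d=d,**c)
h=cv2.cvtColor(p,cv2.COLOR_RGB2HSV);br=((h[...,0]>10)&(h[...,0]<32)&(h[...,1]>100)&(h[...,2]>90)).astype(np.uint8)
N,l,s,q=cv2.connectedComponentsWithStats(br)
for i in range(1,N):
    if s[i,4]>100: print(s[i],q[i],ray(c,q[i],13)[0])
u=proj(c,[500.7,24.9,13])[0].astype(int);print(u);a=max(u[0]-80,0);b=max(u[1]-60,0);print(a,b)
cv2.imwrite("pics/w6.png",cv2.resize(p[b:b+120,a:a+160,::-1],(800,600),interpolation=cv2.INTER_CUBIC))
```

```text
[358   0  40   9 301] [378.03322259   3.41528239] [590.3208144    4.75463221  13.        ]
[ 144   68   34   85 1328] [162.31701807 112.8878012 ] [449.02406635 159.73983022  13.        ]
[302  82  33  35 949] [317.80716544  99.18229715] [503.30187196  29.17660815  13.        ]
[439 110  24  24 119] [451.58823529 120.95798319] [522.49316833 -92.95022474  13.        ]
[310 140  16  17 154] [317.31818182 147.73376623] [461.83633185  16.44600743  13.        ]
[321 103]
241 43
```

View pics/w6.png

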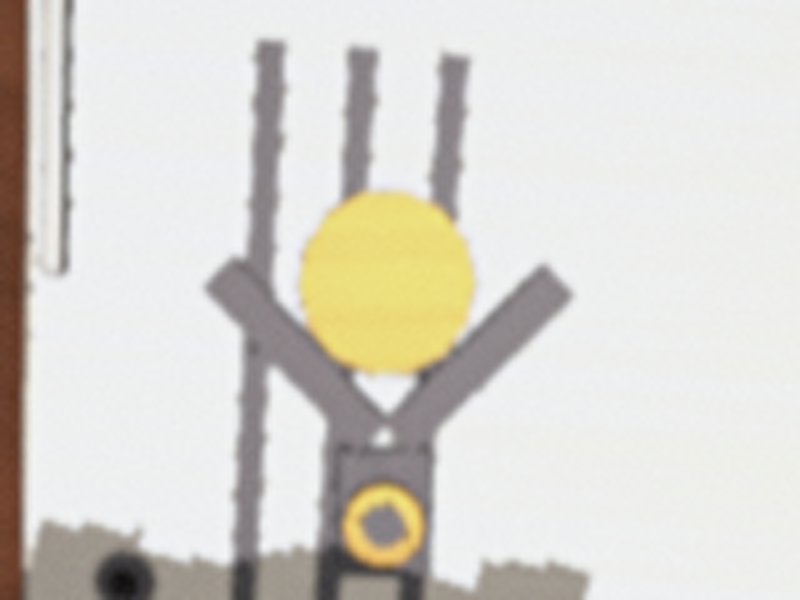

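The wrist view shows the blank at crop (385,282) touching both V faces, near (325,345) and (445,345), with the corner at (385,420). I check the distance with numbers.

Run:
```python
from h import *
c=np.load("w6.npz");f=lambda x,y,z:ray(c,(241+x/5,43+y/5),z)[0,:2]
C=f(385,420,17);B=f(386,282,13);L=f(242,257,17);R=f(545,262,17);T=f(386,190,13);Bo=f(386,375,13)
d=(C-(L+R)/2);d/=np.linalg.norm(d)
print(C,B,"blank->corner",d@(C-B),"lat",d[0]*(C-B)[1]-d[1]*(C-B)[0],"expect 22.6; tips->corner",d@(C-(L+R)/2),"exp 28.3; diam",np.linalg.norm(T-Bo))
for P in(L,R):
    w=(P-C)/np.linalg.norm(P-C);print("dist to face",abs(w[0]*(B-C)[1]-w[1]*(B-C)[0]),"exp 16")
```

```text
[480.41879041  21.68389838] [503.23188704  28.78511095] blank->corner 23.8655899025518 lat 1.1393928614855877 expect 22.6; tips->corner 27.683447126325003 exp 28.3; diam 31.648830044397315
dist to face 16.078535949473313 exp 16
dist to face 17.053029568697262 exp 16
```

```bash
python3 -c "
from cell import bot
print(bot.sign_off())"
```

```text
the job is handed in; nothing more can be done
None
```

The job is handed in, but no verdict came back: one blank was dispensed, the plunger sprang back out, and the blank rests in the V-stop, measured about 1 mm from fully seated.

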